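Pop the breaker hatch of a bench supply and reset the breaker

TASK

The breaker of the bench supply unit with the orange lid has tripped. With your fingertips, press the orange lid down once at the round black pad near its free edge so that its push-push catch lets go, take your hand clear and wait about two seconds to see that the lid stays open by itself, then push the red reset button in the well underneath fully in and move away, leaving the lid open. Do not push the opened lid back down, do not touch the blue-lidded unit, pick nothing up, and leave the other things on the bench and on the units where they stand.

Things in the scene. Friction and masses are not known exactly. Their poses are not given: they have to be found in the camera images.
- orange_unit: fixed bench supply unit with orange lid: white housing 200 (x) x 150 (y) x 70 (z) mm, origin at the centre of its underside, z up, -x front roughly to the robot, turned up to 0.3 rad. Under the lid a well 108 x 102 mm, floor 45 mm above the bench, centred 30 mm to -x of the origin; a ledge behind it (+x) carries a small thing. The two units may swap sides
- orange_lid_pad (a point): centre of the round black pad (22 mm across) on the orange lid's outer face: the spot to press, 78 mm above the bench while shut, 75 mm from the hinge. It moves with the lid, its z pointing out of the outer face. Shut, the lid's top stands 8 mm proud of the housing
- orange_lid_hinge (a point): middle of the orange lid's hinge line, at unit x -30, y +45, z 74 mm; the line runs along the unit's x. The lid is a plate 100 mm (along the hinge) x 92 mm x 8 mm whose free edge is at the unit's -y side; open, it stands up to about 160 mm above the bench
- orange_lid (a joint): lid angle, rad: 0 shut and latched, negative pressed in (stop -0.06), 1.9 fully open, leaning back over the unit's +y side. Catch: press the pad straight down past -0.045 (3.5 mm; 3 to 5 N; hard stop at 4.5 mm); as the finger is withdrawn the lid follows it up and springs fully open in about 2 s. Too shallow a press leaves it latched; pressing the open lid down latches it again
- orange_reset_top (a point): centre of the top face of the red reset button in the well under the orange lid, 63 mm above the bench when popped out, at unit x = -30 mm, y = -15 mm (60 mm from the hinge line); z up. The button is 20 mm across and is hidden until the lid opens; it moves with the button
- orange_reset (a joint): travel of that reset button, m: 0 (or up to 0.002) popped out at the start, 0.008 fully in, moved straight down. It takes about 3 N to move, has a hard stop and stays where it is left
- blue_unit: fixed bench supply unit with blue lid: white housing 200 (x) x 150 (y) x 70 (z) mm, origin at the centre of its underside, z up, -x front roughly to the robot, turned up to 0.3 rad. Under the lid a well 108 x 102 mm, floor 45 mm above the bench, centred 30 mm to -x of the origin; a ledge behind it (+x) carries a small thing. The two units may swap sides. Not part of the job
- blue_lid (a joint): angle of the blue lid, rad: 0 shut, positive open. To be left shut
- screw_jar: clear jar with a blue cap, 34 mm across, 36 mm tall, standing on the rear (+x) ledge of the orange-lidded unit; origin at the centre of its underside
- adapter: turned brass adapter, 24 mm across, 30 mm tall, standing on the rear (+x) ledge of the blue-lidded unit; origin at the centre of its underside
- screwdriver: screwdriver lying on the bench beyond the two units; origin on its underside, x along its length
- pocket_meter: yellow pocket meter lying on the bench on the robot's right, 140 x 72 x 38 mm; origin at the centre of its underside
- spool: grey spool standing on the bench on the robot's right, 60 mm across, 40 mm tall; origin at the centre of its underside
- mug: blue mug standing on the bench on the robot's left, 80 mm across, 90 mm tall; origin at the centre of its underside
- parts_tray: green open parts tray on the bench on the robot's left, 100 x 150 x 35 mm; origin at the centre of its underside

How it is judged (in metres and radians):
On the way, in this order (a step that is already met when the one before it is completed fails the run):
1. the orange lid is pressed in by the fingers past its shut position (value of joint orange_lid below -0.03 rad and contact force between the fingers and orange_unit above 0.3 N), for 0.02 s.
2. the orange lid stands open by itself, the robot clear of the unit, for 1.5 s (value of joint orange_lid above 1.6 rad and contact force between each of the fingers, the arm and orange_unit below 0.05 N), for 1.5 s.
3. the fingers push the red reset button in (value of joint orange_reset above 0.0065 m and contact force between the fingers and orange_unit above 0.3 N and value of joint orange_lid above 1.5 rad), for 0.02 s.
At the end, for the whole second after the job is handed in: The orange lid stands open (more than 1.6 rad), the reset button is at least 6.5 mm in, the blue lid is shut (within 0.03 rad) and every bystander is within 30 mm of where it started (value of joint orange_lid above 1.6 rad and value of joint orange_reset above 0.0065 m and value of joint blue_lid between -0.03 and 0.03 rad and distance of each of screw_jar, adapter, screwdriver, pocket_meter, spool, mug, parts_tray from where it was at the start of the episode below 0.03 m); the robot touches nothing.
It fails at once if the opened orange lid is pushed back down (value of joint orange_lid between 0.15 and 1.5 rad and velocity of joint orange_lid below -0.15 rad/s).
It fails at once if the blue-lidded unit is touched (contact force between any of the fingers, the arm and blue_unit above 0.5 N).
It fails at once if another thing on the bench or on a unit is shifted by more than 30 mm or lifted (distance of any of screw_jar, adapter, screwdriver, pocket_meter, spool, mug, parts_tray from where it was at the start of the episode above 0.03 m).
It also fails if it takes over 48 s, if anything falls off the work surface, if the arm or the gripper's body presses on something with over 40 N, if the wrist force passes 120 N, or if a joint passes its speed limit or range.

ROBOT

A 6-joint arm with a two-finger parallel gripper is mounted at the origin on the work surface. World frame = base frame: x ahead of the robot, y to its left, z up, the work surface at z = 0. Lengths are in m, angles in degrees, forces in N, time in s.
With the tool pointing down it reaches from about 0.35 to 0.875 m from the base axis. Payload 4.2 kg.
Tool frame: the origin (TCP) lies midway between the tips of the shut fingers; the grasp point (between the pads) lies r.grasp_offset behind it (r.grasp_offset is the distance from the TCP to the grasp point, in m); z points along the fingers, y is the direction in which the jaws open and shut (so a half turn about z gives the same grasp; the last joint's range is limited). The gripper opens to 87 mm and grips with 3 to 60 N. Pads are 19 mm wide; open, the fingers measure 117 mm over their backs; the gripper's body (75 mm by 190 mm) begins 51 mm behind the grasp point.
Start: joints at [90.333, 22.042, 0.453, 0, -68.411, -14.817], TCP at [0.156, 0.605, 0.223] pointing down, gripper open.
Joint ranges: [-179.83, 179.83], [-69.29, 118.12], [-61.27, 80.66], [-181.25, 117.63], [-171.15, -9.14], [-177.46, 177.46]. Speed limits (degrees/s): [159.86, 159.86, 180, 180, 180, 180].

INTERFACE

Orientations are given as a 3x3 rotation matrix whose columns are the frame's x, y, z axes.
In Python, from station import sense, optics, r gives the robot as it stands. The module is installed in compiled form; this text tells all that it offers.
- The arm moves only by the tool servo_tool, never from a script. Its argument "deltas" is a list of rows, each an object with "slide": the shift along the tool's x, y, z in units of 25 mm (1.0 is 25 mm), a list of three; "spin": the turn about the tool's z in units of 8 degrees (1.0 is 8 degrees). A call has 1 to 10 rows; each row shifts and turns the pose as measured when the row begins, along the tool's axes as they then stand; what a row does not reach is not made up. A row lasts 1/10 s, in which the tool goes at most 50 mm and 8.59 degrees, less where a joint would pass 70% of its speed; a pose out of reach is approached as far as the arm can. A call is refused whole if a number of a shift passes 1 or a number of a turn 1, either way. A call with a gripper value outside its range is refused whole. "gripper" is the closure in counts, from 0 (fully open) to 255 (shut), set as the call begins (left out, the last holds). The fingers move at their own pace and stop on an object; the grip force is fixed at half the most. Time passes only in rows, so rows that do not move let the fingers close. It gives the time, the measured TCP pose, the force and the opening at its end, in the units of the state.
- sense(): the state, without advancing time (a new reading comes with each control period).
- optics.capture(name): name is "side" or "top" or "wrist"; returns a dict with "frame" (400x640x3 uint8, red, green, blue), "camera_matrix" (3x3 intrinsics, pixels), "eye" and "rotation" of the camera in the world. Camera axes: x right, y down, z forward; pixel columns grow to the right and rows downward; lengths in m; the calibration is good to about 2 mm. A picture is of the moment at which its call begins. There is no depth.
- r.finish_job(): hands the job in, once; it reports no verdict.
The state is a dict: "time_s": time; "joints": joint angles; "joint_velocities": joint speeds; "effort": joint torques, N m; "tcp_pos": TCP position; "ee_rot": TCP orientation; "wrist_force": force on the tool from outside, world axes, zero at the start; "moment": the same for the moment, N m; "gripper_width": opening from 0.0 (shut) to 1.0 (fully open).
Only numpy, scipy, OpenCV 4.12 (cv2) and the standard library are available. Lean on these libraries where they do the work, as an engineer would, in place of code of your own. Each camera call takes 0.05 s, during which the arm holds its last target.

## Working session

There is one attempt and no reset: what is moved stays moved. The work goes in short steps, Python scripts to look and compute and a tool call to move; the robot and the scene stay as the last step left them, time stands still between calls to the robot, and variables do not carry over. Pictures are saved under pics/ and viewed, and the job is handed in when it is done.

Besides the shell and the picture viewer there is one more tool, called after ">>>" by a JSON object that holds its "op" and its "data", one argument or row to a line. servo_tool: Moves the arm, as the interface text tells. Its arguments: {"type":"object","properties":{"deltas":{"type":"array"},"gripper":{"type":"number"}},"required":["deltas"]}

```bash
mkdir -p pics; python3 - <<'E'
from station import sense, optics, r
import cv2, pickle
s=sense(); print(s); print(r.grasp_offset)
for n in("top","side"):
    c=optics.capture(n); print(n,c["camera_matrix"],c["eye"],c["rotation"])
    cv2.imwrite(f"pics/{n}0.png",c["frame"][:,:,::-1]); pickle.dump(c,open(f"{n}0.pkl","wb"))
E
```

```text
{'time_s': 0.0, 'joints': array([ 9.03331998e+01,  2.20907334e+01,  3.80163605e-01, -3.21717211e-02,
       -6.84132505e+01, -1.48165366e+01]), 'joint_velocities': array([-0.02442461,  0.0600748 ,  0.0080623 ,  0.00216389,  0.04159153,
       -0.07592065]), 'effort': array([-2.94419642e-04, -3.90667677e+01,  1.87403870e+01,  4.22014430e+00,
        1.09427754e-02, -1.95972279e-04]), 'tcp_pos': array([0.15612693, 0.60454648, 0.22145431]), 'ee_rot': array([[ 9.68168601e-01, -2.50298422e-01, -5.09543544e-04],
       [-2.50298936e-01, -9.68166184e-01, -2.16401583e-03],
       [ 4.83269189e-05,  2.22267039e-03, -9.99997529e-01]]), 'wrist_force': array([ 0.37012284,  0.437221  , -0.02249947]), 'moment': array([0.00278666, 0.03801176, 0.02985261]), 'gripper_width': 1.0013391063272683}
0.0187
top [[373.69659424   0.         316.81351396]
 [  0.         373.69659424 196.86063073]
 [  0.           0.           1.        ]] [0.47268083 0.01007416 1.11614417] [[ 0.00355052 -0.98972043  0.14297153]
 [-0.99997665 -0.00434886 -0.00527182]
 [ 0.00583939 -0.14294947 -0.98971276]]
side [[378.99676129   0.         310.56485553]
 [  0.         378.99676129 203.33947402]
 [  0.           0.           1.        ]] [0.16953232 0.66650564 0.72561098] [[-0.82417124 -0.36509008  0.43295611]
 [-0.56618245  0.51308148 -0.64512388]
 [ 0.01338657 -0.77682471 -0.6295746 ]]
```

View pics/top0.png

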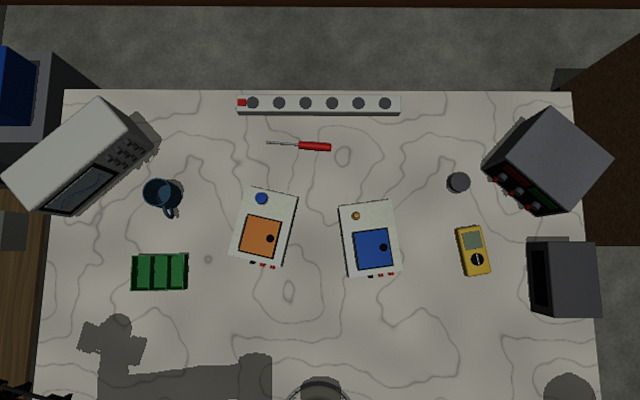

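View pics/side0.png

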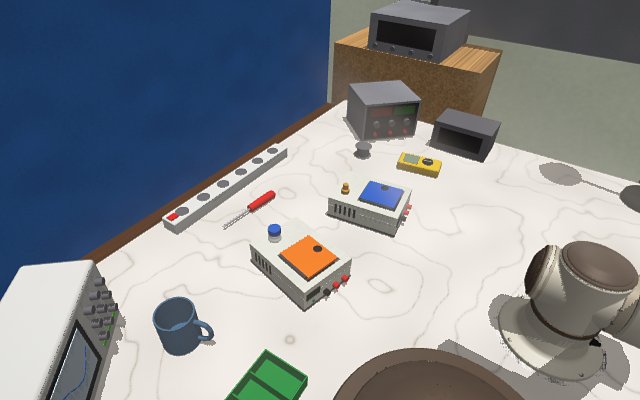

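The orange unit is on the left, with its pad near top pixel (270,238) and side pixel (318,248). The blue unit is to its right. I'll enlarge both.

```bash
python3 - <<'E'
import cv2
a=cv2.imread("pics/top0.png")[180:280,220:310]; b=cv2.imread("pics/side0.png")[215:310,245:355]
cv2.imwrite("pics/topc.png",cv2.resize(a,None,fx=6,fy=6,interpolation=cv2.INTER_CUBIC))
cv2.imwrite("pics/sidec.png",cv2.resize(b,None,fx=6,fy=6,interpolation=cv2.INTER_CUBIC))
E
```

```text
(no output)
```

View pics/topc.png

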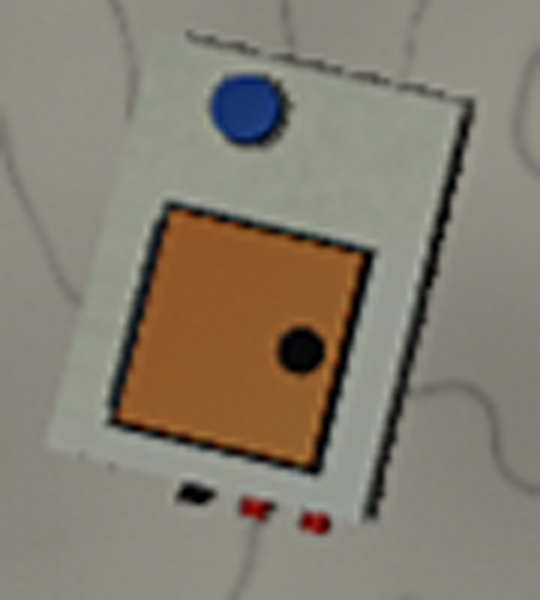

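View pics/sidec.png

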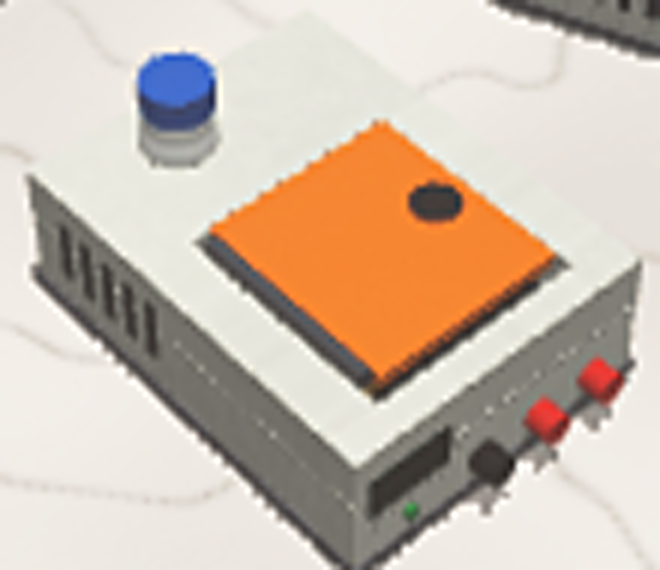

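The top crop shows the lid corners at (168,205), (372,250), (320,470) and (110,424), and the pad at (301,351). The side crop shows the pad at (436,202).

```bash
cat > h.py <<'E'
import numpy as np, pickle
def ray(c,u,v):
    K,R=np.array(c["camera_matrix"]),np.array(c["rotation"]); return R@np.linalg.solve(K,[u,v,1.])
def plane(c,u,v,z):
    d=ray(c,u,v); e=np.array(c["eye"]); return e+d*(z-e[2])/d[2]
def proj(c,p):
    q=np.array(c["rotation"]).T@(np.array(p)-c["eye"]); q=np.array(c["camera_matrix"])@q; return q[:2]/q[2]
def tri(cs,uvs):
    A=0;b=0
    for c,(u,v) in zip(cs,uvs):
        d=ray(c,u,v); d/=np.linalg.norm(d); P=np.eye(3)-np.outer(d,d); A=A+P; b=b+P@c["eye"]
    return np.linalg.solve(A,b)
E
python3 - <<'E'
from h import *
t=pickle.load(open("top0.pkl","rb"));s=pickle.load(open("side0.pkl","rb"))
T=lambda x,y:(220+(x+.5)/6-.5,180+(y+.5)/6-.5); S=lambda x,y:(245+(x+.5)/6-.5,215+(y+.5)/6-.5)
C=[plane(t,*T(*p),.078) for p in[(168,205),(372,250),(320,470),(110,424)]]
A,B,D,E=C # A: +x+y, B:+x-y, D:-x-y, E:-x+y
print(np.round(C,4))
for a,b in((E,A),(D,B)): d=a-b; print("x",np.linalg.norm(d),np.degrees(np.arctan2(-d[1],-d[0])))
for a,b in((B,A),(D,E)): d=b-a; print("y",np.linalg.norm(d),np.degrees(np.arctan2(d[1],d[0]))-90)
print("pad top",plane(t,*T(301,351),.078),"side",plane(s,*S(436,202),.078),"tri",tri([t,s],[T(301,351),S(436,202)]))
CS=[plane(s,*S(*p),.078) for p in[(207,235),(380,122),(557,258),(377,385)]]
print(np.round(CS,4)); print(np.mean(C,0),np.mean(CS,0))
for a,b in((CS[3],CS[0]),(CS[2],CS[1]),): d=b-a; print(np.linalg.norm(d),np.degrees(np.arctan2(d[1],d[0])))
for a,b in((CS[1],CS[0]),(CS[2],CS[3]),): d=b-a; print(np.linalg.norm(d),np.degrees(np.arctan2(d[1],d[0]))-90)
print("jar",plane(t,*T(248,110),.106),plane(t,*(357,217),.1),plane(t,382,247,.078))
E
```

```text
[[0.5743 0.1972 0.078 ]
 [0.5537 0.1022 0.078 ]
 [0.4531 0.1242 0.078 ]
 [0.4735 0.2207 0.078 ]]
x 0.10344551814897189 -13.133054794340378
x 0.1030444988347828 -12.341797167377774
y 0.0972109058112107 -12.193077136866464
y 0.09864121966782406 -11.968028605567312
pad top [0.50708666 0.1340736  0.078     ] side [0.50631929 0.13297718 0.078     ] tri [0.50654153 0.13372295 0.07862729]
[[0.5691 0.199  0.078 ]
 [0.5503 0.1084 0.078 ]
 [0.4517 0.1309 0.078 ]
 [0.4727 0.222  0.078 ]]
[0.51364828 0.16110397 0.078     ] [0.51094969 0.16508639 0.078     ]
0.09905547254176686 -13.392637210095451
0.10119091220510208 -12.87417278217915
0.09254577753416764 -11.695201608698497
0.09342281415109954 -13.018494591793115
jar [0.61502347 0.15715358 0.106     ] [ 0.56444377 -0.10516228  0.1       ] [ 0.48380393 -0.17562875  0.078     ]
```

Pad (0.5067, 0.1335, 0.078), unit yaw about −12.6°. Lid size, pad height and angles agree to a few mm with what was given. First the free-space transit at z≈0.22, then I turn the jaws along the unit's x so the gripper body is narrow towards the lid.

>>> {"op": "servo_tool", "data": {
  "deltas": [
    {"slide": [1,0.8,0]},
    {"slide": [1,0.8,0]},
    {"slide": [1,0.8,0]},
    {"slide": [1,0.8,0]},
    {"slide": [1,0.8,0]},
    {"slide": [1,0.8,0]},
    {"slide": [1,0.8,0]},
    {"slide": [1,0.8,0]},
    {"slide": [1,0.8,0]},
    {"slide": [1,0.8,0]}
  ],
  "gripper": 255
}}

```text
invalid input
```

>>> {"op": "servo_tool", "data": {
  "deltas": [
    {"slide": [0,0,0],"spin": 1},
    {"slide": [0,0,0],"spin": 1},
    {"slide": [0,0,0],"spin": 1},
    {"slide": [0,0,0],"spin": 1},
    {"slide": [0,0,0],"spin": 1},
    {"slide": [0,0,0],"spin": 1},
    {"slide": [0,0,0],"spin": 1},
    {"slide": [0,0,0],"spin": 1},
    {"slide": [0,0,0],"spin": 1},
    {"slide": [0,0,0],"spin": 1}
  ]
}}

```text
time_s: 1.1
tcp_pos: [0.1553, 0.6011, 0.2148]
ee_rot: [[-0.136, -0.991, -0.003], [-0.991, 0.136, -0.015], [0.015, 0.001, -1.0]]
wrist_force: [1.2, 0.1, 0.5]
gripper_width: 0.995
```

>>> {"op": "servo_tool", "data": {
  "deltas": [
    {"slide": [0,0,0],"spin": 0.6},
    {"slide": [0,0,0],"spin": 0}
  ],
  "gripper": 255
}}

```text
time_s: 1.3
tcp_pos: [0.1551, 0.6004, 0.2135]
ee_rot: [[-0.224, -0.975, -0.004], [-0.975, 0.224, -0.018], [0.018, -0.0, -1.0]]
wrist_force: [-1.1, -0.3, 0.3]
gripper_width: 0.894
```

>>> {"op": "servo_tool", "data": {
  "deltas": [
    {"slide": [0.8,-0.95,-0.05],"spin": 0},
    {"slide": [0.8,-0.95,-0.05],"spin": 0},
    {"slide": [0.8,-0.95,-0.05],"spin": 0},
    {"slide": [0.8,-0.95,-0.05],"spin": 0},
    {"slide": [0.8,-0.95,-0.05],"spin": 0},
    {"slide": [0.8,-0.95,-0.05],"spin": 0},
    {"slide": [0.8,-0.95,-0.05],"spin": 0},
    {"slide": [0.8,-0.95,-0.05],"spin": 0},
    {"slide": [0.8,-0.95,-0.05],"spin": 0},
    {"slide": [0.8,-0.95,-0.05],"spin": 0}
  ]
}}

```text
time_s: 2.3
tcp_pos: [0.3482, 0.3465, 0.2266]
ee_rot: [[-0.195, -0.981, -0.006], [-0.98, 0.195, -0.024], [0.024, 0.001, -1.0]]
wrist_force: [-0.3, 0.1, -0.6]
gripper_width: 0.033
```

>>> {"op": "servo_tool", "data": {
  "deltas": [
    {"slide": [0.8,-0.9,0],"spin": 0.05},
    {"slide": [0.8,-0.9,0],"spin": 0.05},
    {"slide": [0.8,-0.9,0],"spin": 0.05},
    {"slide": [0.8,-0.9,0],"spin": 0.05},
    {"slide": [0.8,-0.9,0],"spin": 0.05},
    {"slide": [0.8,-0.9,0],"spin": 0.05},
    {"slide": [0.8,-0.9,0],"spin": 0.05},
    {"slide": [0.6,-0.7,0],"spin": 0},
    {"slide": [0,0,0],"spin": 0},
    {"slide": [0,0,0],"spin": 0}
  ]
}}

```text
time_s: 3.3
tcp_pos: [0.4912, 0.1458, 0.2291]
ee_rot: [[-0.229, -0.973, -0.008], [-0.973, 0.229, -0.024], [0.026, 0.002, -1.0]]
wrist_force: [0.0, -0.0, -0.9]
gripper_width: 0.007
```

>>> {"op": "servo_tool", "data": {
  "deltas": [
    {"slide": [0.1,-0.4,0.7],"spin": 0},
    {"slide": [0.1,-0.4,0.8],"spin": 0},
    {"slide": [0,0,0.8],"spin": 0},
    {"slide": [0,0,0.8],"spin": 0},
    {"slide": [0,0,0.8],"spin": 0},
    {"slide": [0,0,0],"spin": 0},
    {"slide": [0,0,0],"spin": 0}
  ]
}}

```text
time_s: 4.0
tcp_pos: [0.5072, 0.1399, 0.1301]
ee_rot: [[-0.215, -0.977, -0.005], [-0.976, 0.215, -0.022], [0.023, 0.0, -1.0]]
wrist_force: [0.0, 0.0, 0.5]
gripper_width: 0.004
```

```bash
python3 - <<'E'
from station import sense, optics, r
from h import *
import cv2
s=sense(); print(s["tcp_pos"],s["wrist_force"])
for n in("side","top"):
    c=optics.capture(n); u=proj(c,s["tcp_pos"]).astype(int); print(n,u)
    pickle.dump(c,open(n+"1.pkl","wb"))
    f=c["frame"][u[1]-60:u[1]+50,u[0]-70:u[0]+60,::-1]
    cv2.imwrite(f"pics/{n}1.png",cv2.resize(f,None,fx=5,fy=5,interpolation=cv2.INTER_CUBIC))
E
```

```text
[0.50724929 0.13992129 0.13014598] [0.04378517 0.00885676 0.53539409]
side [315 233]
top [265 237]
```

View pics/side1.png

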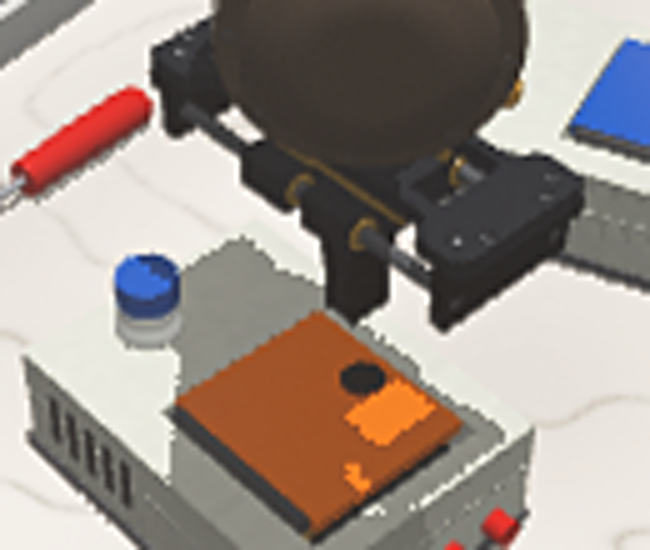

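View pics/top1.png

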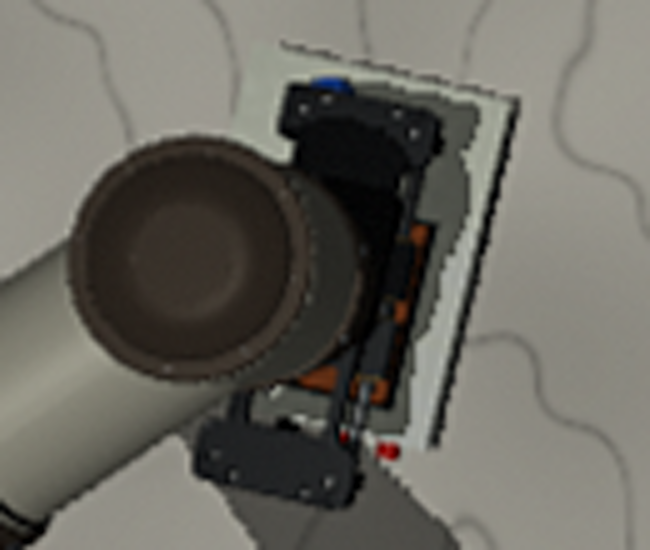

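```bash
python3 - <<'E'
from h import *
c=pickle.load(open("side1.pkl","rb")); t=np.array([.5072,.1399,.1301]); ux=np.array([.977,-.215,0]); uy=np.array([.215,.977,0])
u0=np.array([315,233])
cr=lambda p:((proj(c,p)-u0+[70,60])*5).round()
for h in(.03,.05,.07,.09): print(h,[cr(t+ux*a+uy*b+[0,0,h]) for a,b in((-.095,.037),(-.095,-.037),(.095,.037))])
print(cr(t), cr([.5067,.1335,.078]))
E
```

```text
0.03 [array([452., 413.]), array([572., 326.]), array([155., 189.])]
0.05 [array([454., 378.]), array([577., 292.]), array([153., 155.])]
0.07 [array([457., 342.]), array([581., 257.]), array([151., 121.])]
0.09 [array([460., 305.]), array([586., 220.]), array([149.,  85.])]
[354. 304.] [360. 377.]
```

>>> {"op": "servo_tool", "data": {
  "deltas": [
    {"slide": [0.1,0,0.6],"spin": 0},
    {"slide": [0.1,0,0.6],"spin": 0},
    {"slide": [0,0,0],"spin": 0},
    {"slide": [0,0,0],"spin": 0},
    {"slide": [0,0,0],"spin": 0}
  ]
}}

```text
time_s: 4.6
tcp_pos: [0.5098, 0.1373, 0.1065]
ee_rot: [[-0.212, -0.977, 0.007], [-0.977, 0.212, -0.015], [0.014, -0.01, -1.0]]
wrist_force: [-0.9, -0.4, -0.4]
gripper_width: 0.005
```

>>> {"op": "servo_tool", "data": {
  "deltas": [
    {"slide": [0.2,0.1,0.45],"spin": 0},
    {"slide": [0.05,0.05,0.35],"spin": 0},
    {"slide": [0,0,0],"spin": 0},
    {"slide": [0,0,0],"spin": 0}
  ]
}}

```text
time_s: 5.0
tcp_pos: [0.5074, 0.1332, 0.0894]
ee_rot: [[-0.211, -0.977, 0.014], [-0.977, 0.211, -0.012], [0.009, -0.016, -1.0]]
wrist_force: [-0.6, -0.6, 0.2]
gripper_width: 0.006
```

>>> {"op": "servo_tool", "data": {
  "deltas": [
    {"slide": [0,0,0.25],"spin": 0},
    {"slide": [0,0,0.2],"spin": 0},
    {"slide": [0,0,0.15],"spin": 0},
    {"slide": [0,0,0.15],"spin": 0}
  ]
}}

```text
time_s: 5.4
tcp_pos: [0.5091, 0.1337, 0.0736]
ee_rot: [[-0.209, -0.978, 0.016], [-0.978, 0.209, -0.012], [0.009, -0.019, -1.0]]
wrist_force: [-14.1, 0.9, 37.3]
gripper_width: 0.002
```

The tip is at z=0.0736 with a firm stop, 4.4 mm down. I'll withdraw upward, then a bit toward the free-edge side.

>>> {"op": "servo_tool", "data": {
  "deltas": [
    {"slide": [0,0,-0.5],"spin": 0},
    {"slide": [0,0,-1],"spin": 0},
    {"slide": [0,0,-1],"spin": 0},
    {"slide": [0.3,0,-1],"spin": 0},
    {"slide": [0.3,0,-1],"spin": 0},
    {"slide": [0.5,0,-1],"spin": 0},
    {"slide": [0.5,0,-1],"spin": 0},
    {"slide": [0.5,0,-0.5],"spin": 0}
  ]
}}

```text
time_s: 6.2
tcp_pos: [0.4949, 0.0844, 0.2519]
ee_rot: [[-0.206, -0.978, 0.013], [-0.978, 0.206, -0.014], [0.011, -0.015, -1.0]]
wrist_force: [0.2, -0.0, -0.2]
gripper_width: 0.009
```

```bash
cat > look.py <<'E'
import sys
from station import sense, optics
from h import *
import cv2
k=sys.argv[1]; s=sense(); print(s["time_s"],s["tcp_pos"],s["wrist_force"])
for n in("side","top"):
    c=optics.capture(n); pickle.dump(c,open(n+k+".pkl","wb"))
    x,y=(225,170) if n=="side" else (200,150)
    cv2.imwrite(f"pics/{n}{k}.png",cv2.resize(c["frame"][y:y+150,x:x+150,::-1],None,fx=4,fy=4,interpolation=cv2.INTER_CUBIC))
E
python3 look.py 2
```

```text
6.2 [0.49487694 0.08441902 0.25191622] [ 0.23034946 -0.014676   -0.2177177 ]
```

View pics/side2.png

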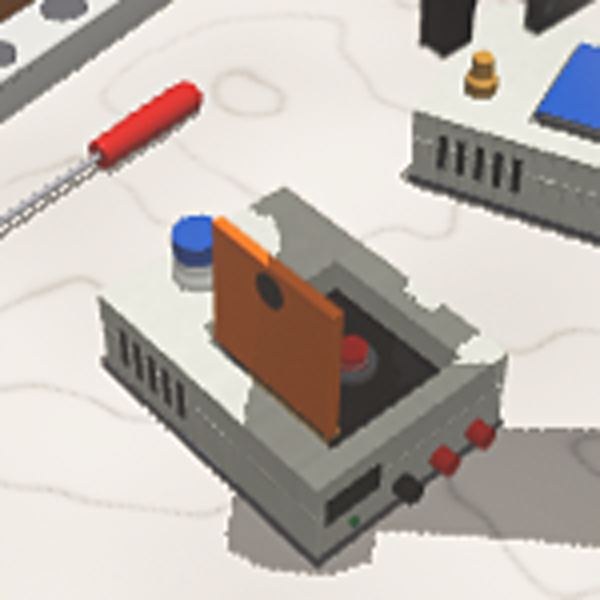

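The lid is nearly open and the red button can be seen at crop (352,350). Holding clear for 3 s.

>>> {"op": "servo_tool", "data": {
  "deltas": [
    {"slide": [0,0,0],"spin": 0},
    {"slide": [0,0,0],"spin": 0},
    {"slide": [0,0,0],"spin": 0},
    {"slide": [0,0,0],"spin": 0},
    {"slide": [0,0,0],"spin": 0},
    {"slide": [0,0,0],"spin": 0},
    {"slide": [0,0,0],"spin": 0},
    {"slide": [0,0,0],"spin": 0},
    {"slide": [0,0,0],"spin": 0},
    {"slide": [0,0,0],"spin": 0}
  ]
}}

```text
time_s: 7.3
tcp_pos: [0.4935, 0.0854, 0.246]
ee_rot: [[-0.207, -0.978, 0.005], [-0.978, 0.207, -0.017], [0.015, -0.008, -1.0]]
wrist_force: [-0.6, 0.7, 1.0]
gripper_width: 0.005
```

>>> {"op": "servo_tool", "data": {
  "deltas": [
    {"slide": [0,0,0],"spin": 0},
    {"slide": [0,0,0],"spin": 0},
    {"slide": [0,0,0],"spin": 0},
    {"slide": [0,0,0],"spin": 0},
    {"slide": [0,0,0],"spin": 0},
    {"slide": [0,0,0],"spin": 0},
    {"slide": [0,0,0],"spin": 0},
    {"slide": [0,0,0],"spin": 0},
    {"slide": [0,0,0],"spin": 0},
    {"slide": [0,0,0],"spin": 0}
  ]
}}

```text
time_s: 8.3
tcp_pos: [0.4935, 0.0853, 0.2463]
ee_rot: [[-0.207, -0.978, 0.005], [-0.978, 0.207, -0.016], [0.015, -0.009, -1.0]]
wrist_force: [-0.1, 0.1, 0.5]
gripper_width: 0.008
```

>>> {"op": "servo_tool", "data": {
  "deltas": [
    {"slide": [0,0,0],"spin": 0},
    {"slide": [0,0,0],"spin": 0},
    {"slide": [0,0,0],"spin": 0},
    {"slide": [0,0,0],"spin": 0},
    {"slide": [0,0,0],"spin": 0},
    {"slide": [0,0,0],"spin": 0},
    {"slide": [0,0,0],"spin": 0},
    {"slide": [0,0,0],"spin": 0},
    {"slide": [0,0,0],"spin": 0},
    {"slide": [0,0,0],"spin": 0}
  ]
}}

```text
time_s: 9.3
tcp_pos: [0.4935, 0.0853, 0.2463]
ee_rot: [[-0.207, -0.978, 0.005], [-0.978, 0.207, -0.016], [0.015, -0.009, -1.0]]
wrist_force: [-0.1, 0.2, -0.7]
gripper_width: 0.002
```

```bash
python3 look.py 3
```

```text
9.3 [0.49352455 0.08529923 0.24627248] [-0.10042654  0.21589358 -0.6720912 ]
```

View pics/side3.png

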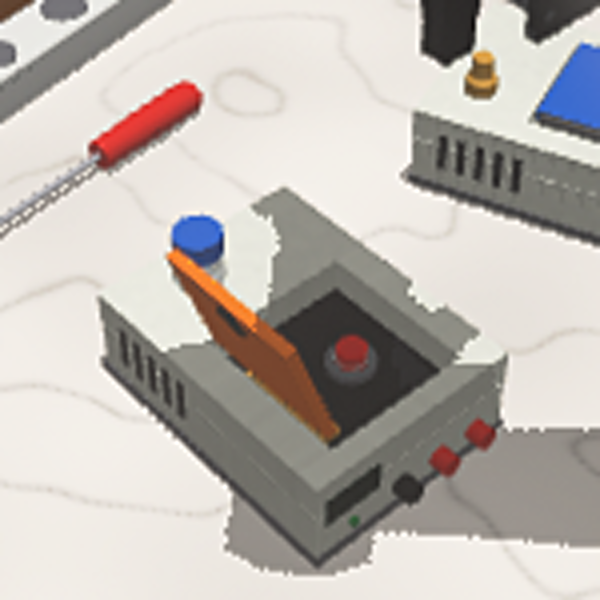

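View pics/top3.png

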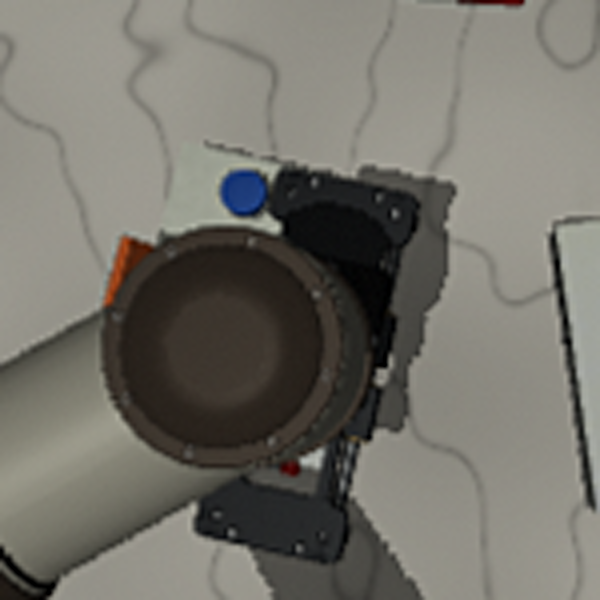

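The lid stands fully open by itself. The red button's top is at side crop (352,346).

```bash
python3 - <<'E'
from h import *
c=pickle.load(open("side3.pkl","rb"))
print(plane(c,225+352.5/4-.5,170+346.5/4-.5,.063),(proj(c,[.510,.148,.063])-[225,170])*4)
g=np.array([.510,.148,.063]); t=np.array([.4935,.0853,.2463])
R=np.array([[-0.207,-0.978,0.005],[-0.978,0.207,-0.016],[0.015,-0.009,-1]])
print(R.T@(g+[0,0,.012]-t)/.025)
E
```

```text
[0.50872383 0.14846682 0.063     ] [349.16434483 343.11003821]
[-2.692224 -0.064656  6.815172]
```

>>> {"op": "servo_tool", "data": {
  "deltas": [
    {"slide": [-0.9,0,0],"spin": 0},
    {"slide": [-0.9,0,0],"spin": 0},
    {"slide": [-0.8,0,0],"spin": 0},
    {"slide": [0,0,0.9],"spin": 0},
    {"slide": [0,0,0.9],"spin": 0},
    {"slide": [0,0,0.9],"spin": 0},
    {"slide": [0,0,0.8],"spin": 0},
    {"slide": [0,0,0.6],"spin": 0},
    {"slide": [0,0,0],"spin": 0},
    {"slide": [0,0,0],"spin": 0}
  ]
}}

```text
time_s: 10.4
tcp_pos: [0.5105, 0.1534, 0.1404]
ee_rot: [[-0.205, -0.979, 0.009], [-0.979, 0.205, -0.015], [0.013, -0.012, -1.0]]
wrist_force: [0.5, -0.5, 0.5]
gripper_width: 0.003
```

>>> {"op": "servo_tool", "data": {
  "deltas": [
    {"slide": [0.15,0.05,0.7],"spin": 0},
    {"slide": [0.05,0,0.7],"spin": 0},
    {"slide": [0,0,0.6],"spin": 0},
    {"slide": [0,0,0.3],"spin": 0},
    {"slide": [0,0,0],"spin": 0},
    {"slide": [0,0,0],"spin": 0}
  ]
}}

```text
time_s: 11.0
tcp_pos: [0.514, 0.1514, 0.0882]
ee_rot: [[-0.203, -0.979, 0.022], [-0.979, 0.203, -0.009], [0.004, -0.023, -1.0]]
wrist_force: [-0.4, -0.2, 0.3]
gripper_width: 0.01
```

>>> {"op": "servo_tool", "data": {
  "deltas": [
    {"slide": [0.2,0.2,0.3],"spin": 0},
    {"slide": [0.05,0.1,0.2],"spin": 0},
    {"slide": [0,0,0],"spin": 0},
    {"slide": [0,0,0],"spin": 0}
  ]
}}

```text
time_s: 11.4
tcp_pos: [0.506, 0.147, 0.0767]
ee_rot: [[-0.203, -0.979, 0.025], [-0.979, 0.203, -0.007], [0.001, -0.026, -1.0]]
wrist_force: [-0.1, 0.7, 0.5]
gripper_width: 0.003
```

```bash
python3 look.py 4
```

```text
11.4 [0.50597678 0.14696824 0.07669911] [-0.14673739  0.69183173  0.50812507]
```

View pics/side4.png

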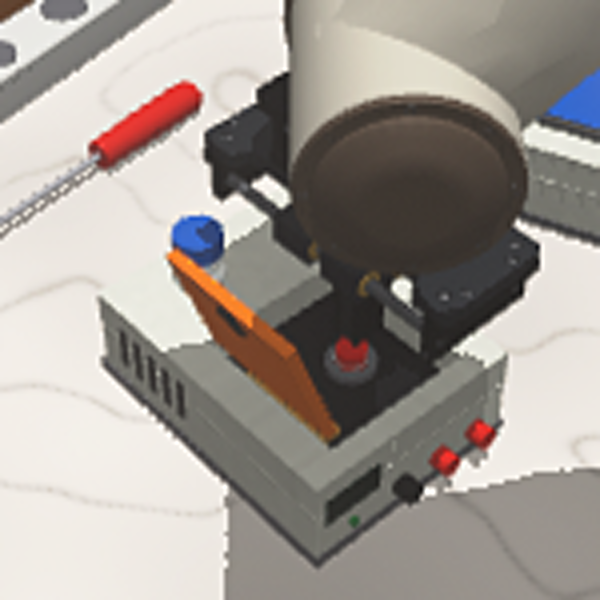

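The fingertips are directly over the button and clear of the lid. Pressing now.

>>> {"op": "servo_tool", "data": {
  "deltas": [
    {"slide": [0,-0.1,0.25],"spin": 0},
    {"slide": [0,0,0.25],"spin": 0},
    {"slide": [0,0,0.2],"spin": 0},
    {"slide": [0,0,0.15],"spin": 0},
    {"slide": [0,0,0.15],"spin": 0}
  ]
}}

```text
time_s: 12.0
tcp_pos: [0.5103, 0.147, 0.0544]
ee_rot: [[-0.201, -0.979, 0.027], [-0.98, 0.201, -0.008], [0.002, -0.028, -1.0]]
wrist_force: [-17.9, 0.6, 47.8]
gripper_width: 0.003
```

At the hard stop, z=0.0544 (expected 0.055). I'll retreat straight up, then check.

>>> {"op": "servo_tool", "data": {
  "deltas": [
    {"slide": [0,0,-0.5],"spin": 0},
    {"slide": [0,0,-1],"spin": 0},
    {"slide": [0,0,-1],"spin": 0},
    {"slide": [0,0,-1],"spin": 0},
    {"slide": [0,0,-1],"spin": 0},
    {"slide": [0,0,-1],"spin": 0},
    {"slide": [0.4,0,-1],"spin": 0},
    {"slide": [0.8,0,-1],"spin": 0},
    {"slide": [0.9,0,-0.5],"spin": 0},
    {"slide": [0,0,0],"spin": 0}
  ]
}}

```text
time_s: 13.0
tcp_pos: [0.4943, 0.0962, 0.2596]
ee_rot: [[-0.199, -0.98, 0.025], [-0.98, 0.199, -0.01], [0.004, -0.027, -1.0]]
wrist_force: [0.2, -0.4, -0.4]
gripper_width: 0.006
```

>>> {"op": "servo_tool", "data": {
  "deltas": [
    {"slide": [0,0,0],"spin": 0},
    {"slide": [0,0,0],"spin": 0},
    {"slide": [0,0,0],"spin": 0},
    {"slide": [0,0,0],"spin": 0}
  ]
}}

```text
time_s: 13.4
tcp_pos: [0.4938, 0.0971, 0.2563]
ee_rot: [[-0.199, -0.98, 0.021], [-0.98, 0.198, -0.011], [0.007, -0.023, -1.0]]
wrist_force: [0.4, 0.3, 0.6]
gripper_width: 0.004
```

```bash
python3 look.py 5; python3 - <<'E'
import pickle,cv2
for n in("side","top"):
    c=pickle.load(open(n+"5.pkl","rb")); cv2.imwrite(f"pics/{n}5full.png",c["frame"][:,:,::-1])
E
```

```text
13.4 [0.49380389 0.09707492 0.25634242] [0.41895213 0.30029726 0.63299639]
```

View pics/side5.png

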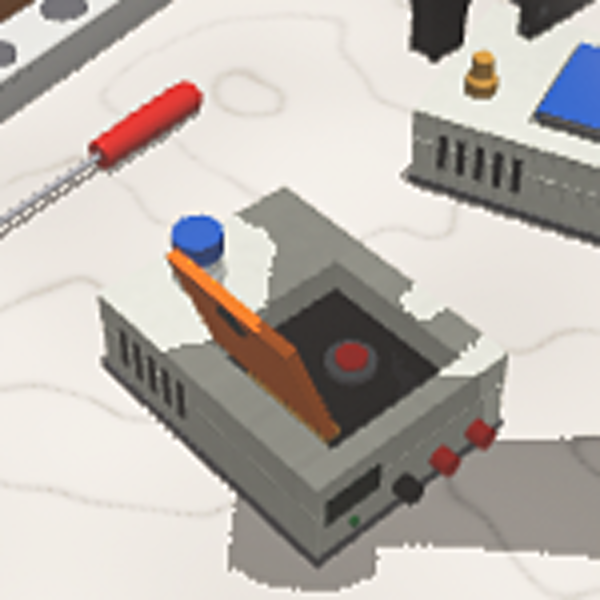

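View pics/top5full.png

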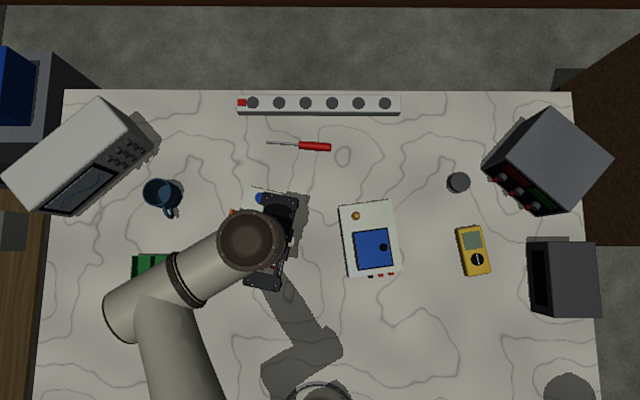

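The button's top went down about 10–11 crop px, which is about 8 mm at that scale. The lid is open and the other things haven't moved. Handing in.

```bash
python3 -c "
from station import r
print(r.finish_job())"
```

```text
the job is handed in; nothing more can be done
None
```

The breaker on the orange-lidded unit is reset and the job is handed in at about 13.4 s of the 48 s allowed. No verdict was reported, so what follows is from my own checks.

- **Lid:** I pressed the pad down to its hard stop, with the fingertip at z 0.0736 m (about 4.4 mm down) and about 37 N vertical on the wrist. I then withdrew and held clear for 3 s. The side picture showed the lid standing fully open by itself.
- **Reset button:** I pushed it to its hard stop, at z 0.0544 m against the 0.055 m expected, with about 48 N vertical on the wrist. I then retreated to z about 0.256 m with no contact force.
- **Last pictures:** The lid is still open and the button's top is about 8 mm lower than before. The blue lid is shut, and the bystanders I could see look unmoved. The arm partly hid the parts tray and the jar from the top camera.

No check failed. My two-camera measurements of the pad and button agreed within about 1.5 mm, but the lid's centre differed by about 5 mm between the cameras. One early move call was refused as invalid and nothing moved; I repeated it in a different form.

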